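Slide the parts board home and turn the keeper over it

ROBOT

A 7-joint arm with a two-finger parallel gripper is mounted at the origin on the work surface; the furniture and walls round the work are solid. World frame = base frame: x ahead of the robot, y to its left, z up, the work surface at z = 0. Lengths are in m, angles in degrees, forces in N, time in s.
With the tool pointing down it reaches from about 0.425 to 0.875 m from the base axis. Payload 4.7 kg.
Tool frame: the origin (TCP) lies at the very end of the fingers, on their centre line; the grasp point (between the pads) lies env.tcp_to_grasp behind it (env.tcp_to_grasp is the distance from the TCP to the grasp point, in m); z points along the fingers, x is the direction in which the jaws open and shut, and the axes are right-handed (so a half turn about z gives the same grasp; the last joint's range is limited). The gripper opens to 87 mm and grips with 3 to 60 N. Pads are 19 mm wide; open, the fingers measure 117 mm over their backs; the gripper's body (75 mm by 190 mm) begins 51 mm behind the grasp point.
Start: joints at [70.021, 18.392, -4.016, 83.108, 1.295, 78.541, -3.26], TCP at [0.231, -0.608, 0.223] pointing down, gripper open.
Joint ranges: [-163.93, 163.93], [-17.29, 119.83], [-79.2, 71.16], [3.27, 140.29], [-89.18, 269.18], [5.43, 117.66], [-154.24, 154.24]. Speed limits (degrees/s): [147.25, 147.25, 180, 180, 180, 180, 180].

INTERFACE

Orientations are given as [roll, pitch, yaw] about the fixed x, y, z axes, in that order (R = Rz(yaw) Ry(pitch) Rx(roll)).
In Python, from cell import env gives the robot as it stands. The module is installed in compiled form; this text tells all that it offers.
- The arm moves only by the tool send_rows, never from a script. Its argument "steps" is a list of rows, each a list of 3 entries, a list of its own where there are three numbers: the shift along the tool's x, y, z in m, then the turn, a rotation vector about the tool's x, y, z in rad, then the finger opening in m, from 0 to 0.087. A call has exactly 5 rows; each row is the pose to reach, as a shift and turn from the pose commanded when the call began, along the tool's axes at that moment; what a row does not reach only later rows make up. A row lasts 1/12 s, in which the tool goes at most 41.7 mm and 7.16 degrees, less where a joint would pass 70% of its speed; a pose out of reach is approached as far as the arm can. A call with a gripper value outside its range is refused whole. The fingers move at their own pace and stop on an object; "grip_force" is the grip in N (left out, the last holds). Time passes only in rows, so rows that repeat a pose let the fingers close, or fill a call up. It gives the time, the measured TCP pose, the force and the opening at its end, in the units of the state.
- env.get_obs(): the state, without advancing time (a new reading comes with each control period).
- env.read_camera(name): name is "scene" or "top"; returns a dict with "pixels" (480x640x3 uint8, red, green, blue), "fx", "fy", "cx", "cy" (pixels), "position" and "rotation" of the camera in the world. Camera axes: x right, y up, looking along -z (the intrinsics and any distortion apply to the point x, -y, -z); pixel columns grow to the right and rows downward; lengths in m; the calibration is good to about 2 mm. A picture is of the moment at which its call begins. There is no depth.
- env.sign_off(): hands the job in, once; it reports no verdict.
The state is a dict: "time_s": time; "qpos": joint angles; "joint_velocities": joint speeds; "effort": joint torques, N m; "tool_pos": TCP position; "tool_rot": TCP orientation; "force": force on the tool from outside, world axes, zero at the start; "wrist_torque": the same for the moment, N m; "grip_width": finger opening in m.
Only numpy, scipy, OpenCV 4.12 (cv2) and the standard library are available. Lean on these libraries where they do the work, as an engineer would, in place of code of your own. Each camera call takes 0.05 s, during which the arm holds its last target.

TASK

Push the wooden board along its rack with a fingertip, gently, toward the end of the rack that has the upright stop, until its feet drop into the notches and its top lies flush with the side guides. Then push the steel keeper's peg round so that the keeper lies fully across the board. Lift and grip nothing, keep the bearing on the board, and leave the drill chuck and the nut beyond the stop where they are.

Things in the scene. Friction and masses are not known exactly. Their poses are not given: they have to be found in the camera images.
- rack: Fixed wooden rack, 310 x 190 mm in plan, 72 mm high; origin at the centre of its underside, z up, x axis = the direction in which the board must slide. Two light wooden runners along x (x -150 to +150 mm, |y| 45 to 75 mm, top z 50 mm). Outside them stand aluminium side guides (inner faces y = +-77, outer +-83 mm, top z 72 mm). All coordinates below are in this frame.
- channel (a point): The rack's open rear end: rack x -150, y 0, z 50 mm (height of the runners' tops). The channel between the runners is 90 mm wide, open upward and at this end, with its floor at z 12 mm: fingertips fit in it behind the board.
- stop (a point): Middle of the top of the inner face of the upright stop plate across the +x end: rack x 144, y 0, z 72 mm. A board pushed as far as this plate has overshot its notches by 26 mm.
- home (a point): Where the board's origin is when it sits in the notches: rack x 48, y 0, z 52 mm; loose by +-3.5 mm along x and +-2 mm along y. The runners have four notches, 8 mm deep and 21 mm long; the four feet fall in together, only here.
- board: Loose wooden board, 140 mm along x (the rack's x), 150 mm along y, 20 mm thick, about 0.45 kg, four feet 10 mm high below; origin at the centre of its underside. Starts 60 to 120 mm short of home, underside at z 60, top at z 80 mm, 8 mm proud of the guides. Home: underside z 52, top z 72 mm, flush with the guides, and it slides no further.
- push_edge (a point): Centre of the board's bare rear (-x) edge face, 70 mm behind and 10 mm above the board's origin; to be pushed in the rack's +x from the open channel. Sliding takes about 2 to 6 N; at home the push rises sharply. Push at 0.05 m/s or slower and stop at about 10 N: at over 0.1 m/s the feet strike the notch ends with more than 60 N, which counts as ramming.
- bearing: Steel ball bearing, 52 mm across, 15 mm high, about 0.2 kg, lying loose and flat on the board, rides along with it; origin at the centre of its underside.
- keeper (a joint): Angle of the steel keeper about its upright pivot, rad: 0 open (points to the rack's -x, outside the +y guide), 1.57 closed at its stop (points to -y, across the board). It turns anticlockwise seen from above, with about 1 N at the peg, and stays where left. Starts at 0 to 0.1.
- keeper_pivot (a point): Pivot of the keeper: rack x 80, y 94.5 mm, on the bar's underside at z 74.5 mm. The bar is 6 mm thick and 18 mm wide: it passes over the board only when the board is home; otherwise it strikes the board's side.
- keeper_peg (a point): Upright steel peg near the free end of the keeper, 14 mm across, 53 mm from the pivot; this point is on its axis at z = 94.5 mm; the peg spans z = 80.5 to 108.5 mm.
- chuck: Steel drill chuck standing on the bench beyond the rack's +x end, 46 mm across, 68 mm high; origin at the centre of its underside. Bystander.
- nut: Large hexagon nut, 36 x 41 x 19 mm, on the bench beyond the +x end of the rack; origin at the centre of its underside. Bystander.
Mind the look-alikes: they are no part of the job. What is shaped like the bearing but blue or purple is not meant.

How it is judged (in metres and radians):
On the way, in this order (a step that is already met when the one before it is completed fails the run):
1. the board has dropped into the notches (z of board in the frame of home below 0.003 m and horizontal distance between board and home below 0.008 m and angle between board's own z axis and vertical below 0.03 rad and value of joint keeper below 0.6 rad), for 0.2 s.
2. the keeper lies across the board (value of joint keeper above 1.35 rad), for 0.2 s.
At the end, for the whole second after the job is handed in: The board sits in its notches: underside within 3 mm of the home height, within 8 mm of home in plan, level within 0.03 rad and at rest; the keeper is turned to more than 1.35 rad; the bearing lies flat on the board (z of board in the frame of home below 0.003 m and horizontal distance between board and home below 0.008 m and angle between board's own z axis and vertical below 0.03 rad and linear speed of board below 0.02 m/s and value of joint keeper above 1.35 rad and z of bearing in the frame of board between 0.015 and 0.025 m and angle between bearing's own z axis and vertical below 0.1 rad); the robot touches nothing.
It fails at once if the board was lifted (10 mm above the runners) or tipped (z of board in the frame of home above 0.018 m or angle between board's own z axis and vertical above 0.15 rad).
It fails at once if the board was rammed (over 60 N) (contact force between the fingers and board above 60 N).
It fails at once if the bearing was lifted off the board or fell off it (z of bearing in the frame of board above 0.035 m or z of bearing in the frame of board below 0.005 m).
It fails at once if the drill chuck or the nut was moved by more than 20 mm (distance of any of chuck, nut from where it was at the start of the episode above 0.02 m).
It also fails if it takes over 48 s, if anything falls off the work surface, if the arm or the gripper's body presses on something with over 40 N, if the wrist force passes 120 N, or if a joint passes its speed limit or range.

## Working session

There is one attempt and no reset: what is moved stays moved. The work goes in short steps, Python scripts to look and compute and a tool call to move; the robot and the scene stay as the last step left them, time stands still between calls to the robot, and variables do not carry over. Pictures are saved under pics/ and viewed, and the job is handed in when it is done.

Besides the shell and the picture viewer there is one more tool, called after "Call:" as name([rows], argument=value, ...), one row to a line, values as JSON. send_rows: Moves the arm, as the interface text tells. Its arguments: {"type":"object","properties":{"steps":{"type":"array"},"grip_force":{"type":"number"}},"required":["steps"]}

```bash
mkdir -p pics; python3 - <<'E'
from cell import env
import cv2,pickle
o=env.get_obs();print(o, env.tcp_to_grasp)
for n in("scene","top"):
    c=env.read_camera(n);pickle.dump(c,open(n+"0.pkl","wb"))
    cv2.imwrite(f"pics/{n}0.png",c["pixels"][:,:,::-1]);print({k:v for k,v in c.items() if k!="pixels"})
E
```

```text
{'time_s': 0.0, 'qpos': array([70.02166672, 18.43841249, -4.01614877, 83.17421805,  1.29476063,
       78.53944895, -3.2607347 ]), 'joint_velocities': array([-0.07066712,  0.01251822, -0.0026446 , -0.00831892, -0.00069121,
        0.05471023, -0.06879032]), 'effort': array([-3.88403450e-04, -4.91290784e+01, -4.04214514e-01, -3.12531745e+01,
       -6.38861535e-02,  4.37074690e-02,  1.57097834e-04]), 'tool_pos': array([ 0.23044195, -0.60720212,  0.22147491]), 'tool_rot': array([ 1.79994767e+02,  1.06849763e-01, -6.92121339e+01]), 'force': array([-0.21681804, -0.3925267 , -0.05433249]), 'wrist_torque': array([-0.00621729,  0.00539988,  0.02920668]), 'grip_width': 0.08671557743289122} 0.0187
{'fx': 506.9108645067154, 'fy': 506.9108645067154, 'cx': 313.5278929007928, 'cy': 241.0407394068811, 'position': array([-0.08925098, -0.65966441,  0.52357207]), 'rotation': array([ 63.74636819,  -0.97943022, -43.91758077])}
{'fx': 480.0099130675763, 'fy': 480.0099130675763, 'cx': 317.9835120335395, 'cy': 234.84280367966625, 'position': array([ 0.34267749, -0.06014882,  0.93760724]), 'rotation': array([ 11.06550152,  -1.07371653, -88.26274502])}
```

View pics/scene0.png

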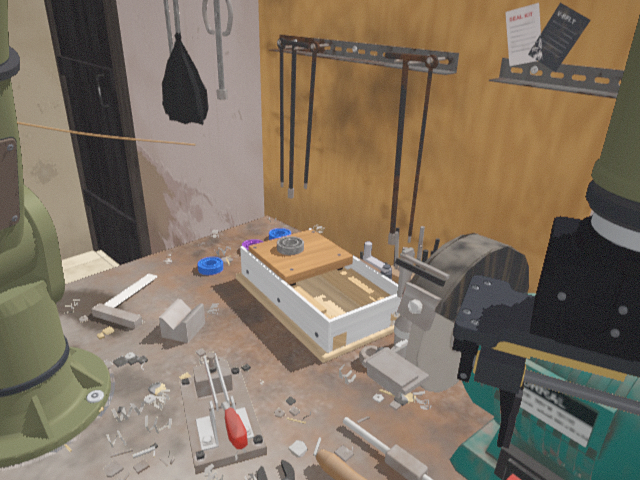

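View pics/top0.png

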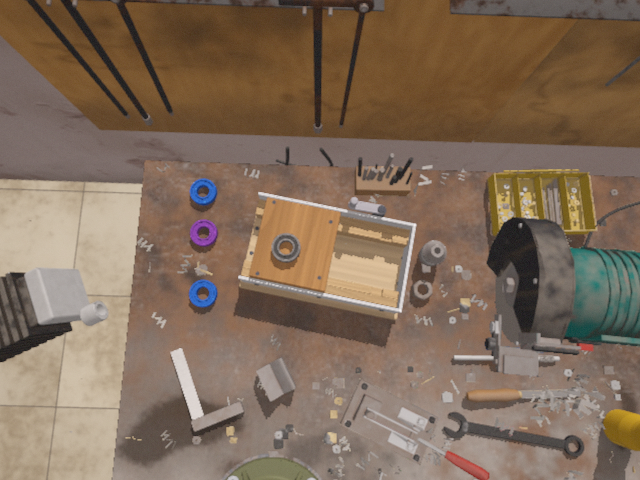

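```bash
python3 - <<'E'
import cv2
a=cv2.imread("pics/top0.png")[170:330,230:450];cv2.imwrite("pics/c1.png",cv2.resize(a,None,fx=3.6,fy=3.6,interpolation=cv2.INTER_CUBIC))
a=cv2.imread("pics/scene0.png")[220:370,220:420];cv2.imwrite("pics/c2.png",cv2.resize(a,None,fx=4,fy=4,interpolation=cv2.INTER_CUBIC))
E
```

```text
(no output)
```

View pics/c1.png

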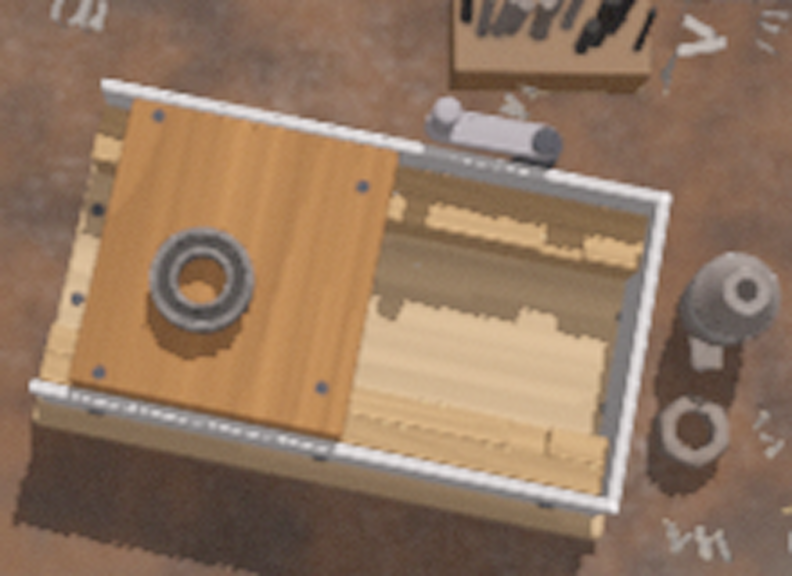

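View pics/c2.png

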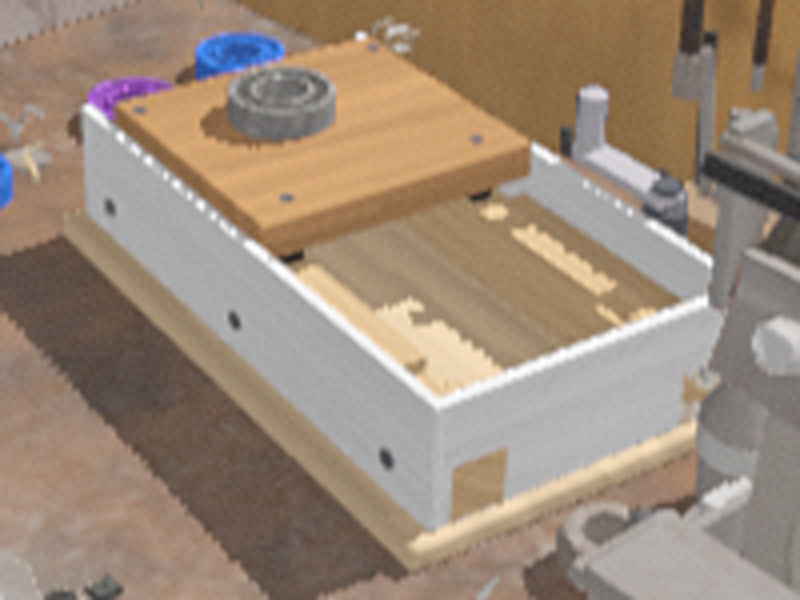

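```bash
cat > h.py <<'E'
import numpy as np,pickle,cv2
from scipy.spatial.transform import Rotation as R
from scipy.optimize import least_squares
def proj(c,P):
    Rc=R.from_euler('xyz',c["rotation"],degrees=True).as_matrix()
    q=(np.atleast_2d(P)-c["position"])@Rc
    return np.c_[c["cx"]+c["fx"]*q[:,0]/-q[:,2], c["cy"]+c["fy"]*-q[:,1]/-q[:,2]]
def rw(p,P):
    P=np.atleast_2d(P); c,s=np.cos(p[2]),np.sin(p[2])
    return np.c_[p[0]+c*P[:,0]-s*P[:,1],p[1]+s*P[:,0]+c*P[:,1],P[:,2]+(p[3] if len(p)>3 else 0)]
E
python3 - <<'E'
from h import *
t=pickle.load(open("top0.pkl","rb"));s=pickle.load(open("scene0.pkl","rb"))
M=np.array([[-.15,.083,.072],[.15,.083,.072],[.15,-.083,.072],[-.15,-.083,.072]])
U=np.array([[104,81],[669,193],[615,510],[32,384]])/3.6+[230,170]-.36
V=np.array([[np.nan]*2,[716,297],[438,405],[88,105]])/4+[220,220]-.37
def f(p,a=1):
    r=(proj(t,rw(p,M))-U).ravel(); q=(proj(s,rw(p,M))-V)[[2,3]].ravel(); return np.r_[r,q]
for n in(3,4):
    b=least_squares(f,[.48,-.06,-1.7,0][:n]);print(b.x,np.degrees(b.x[2]),b.fun.round(1))
p=least_squares(f,[.48,-.06,-1.7]).x;np.save("rack.npy",p)
# board: top corners z80
B=np.array([[-.07,.075,.08],[.07,.075,.08],[.07,-.075,.08],[-.07,-.075,.08]])
UB=np.array([[133,97],[399,150],[338,440],[71,384]])/3.6+[230,170]-.36
g=lambda d:(proj(t,rw(p,B+[d[0],d[1],0]))-UB).ravel()
b=least_squares(g,[0,0]);print("board",b.x,b.fun.round(1))
for x in(-.15,-.12,.08):
  pass
k=np.array([[.08,.0945,.0745],[.08-.053,.0945,.1085]]);print("keeper px",(proj(t,rw(p,k))-[230,170])*3.6, (proj(s,rw(p,k))-220)*4)
print(rw(p,[[-.15,0,.05],[.048,0,.052],[.08,.0945,.0745],[.027,.0945,.0945]]))
im=t["pixels"][:,:,::-1].copy()
im=cv2.resize(im[160:340,230:450],None,fx=3.6,fy=3.6)
for P in (M,B+[b.x[0],b.x[1],0],k):
    cv2.polylines(im,[((proj(t,rw(p,P))-[230,160]+.36)*3.6).astype(int)],True,(0,255,0),1)
cv2.imwrite("pics/fit.png",im)
E
```

```text
[ 0.48512136 -0.08997249 -1.74804522] -100.15561333475469 [-0.4 -1.8  0.6  0.1  0.1  0.7 -1.6  0.8  1.   1.1 -0.2  0.4]
[ 4.84928254e-01 -9.00823672e-02 -1.74787835e+00  7.39457809e-04] -100.14605254947598 [-0.4 -1.8  0.7  0.1  0.2  0.8 -1.6  0.9  1.   0.8 -0.3  0.2]
board [-0.06046493 -0.00207051] [ 0.2 -0.2  0.6  0.6  0.9  0.2 -1.6 -0.6]
keeper px [[541.0932903  141.67954329]
 [446.46179246 103.16719292]] [[671.69099592 202.58759568]
 [601.49606619  90.36037094]]
[[ 0.5115697   0.05767738  0.05      ]
 [ 0.47665789 -0.13722045  0.052     ]
 [ 0.564035   -0.18538154  0.0745    ]
 [ 0.57338008 -0.13321192  0.0945    ]]
```

View pics/fit.png

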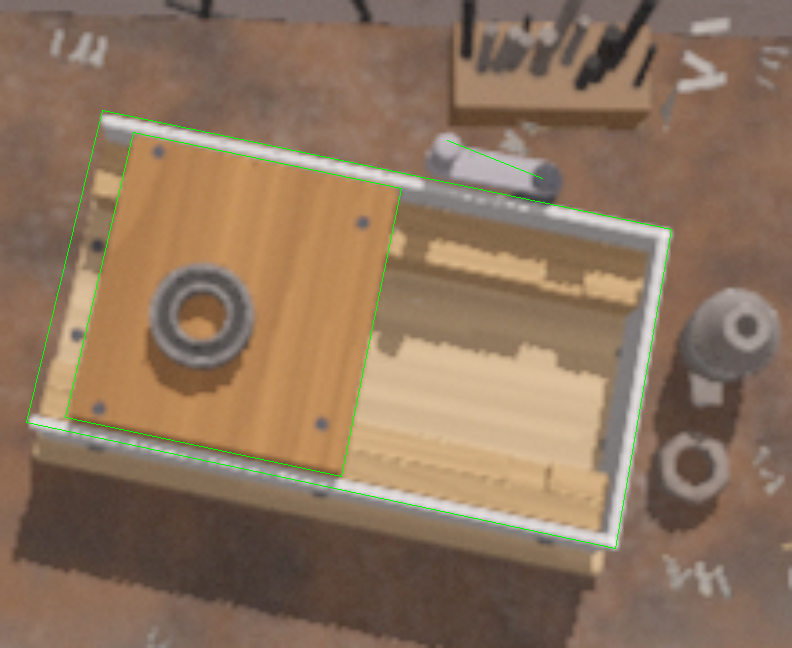

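```bash
python3 - <<'E'
from h import *
t=pickle.load(open("top0.pkl","rb"));s=pickle.load(open("scene0.pkl","rb"));p=np.load("rack.npy")
def ray(c,u):
    Rc=R.from_euler('xyz',c["rotation"],degrees=True).as_matrix()
    d=Rc@np.array([(u[0]-c["cx"])/c["fx"],-(u[1]-c["cy"])/c["fy"],-1]);return c["position"],d
def at(c,u,z):
    o,d=ray(c,u);return o+d*(z-o[2])/d[2]
def tri(u,v):
    f=lambda X:np.r_[proj(t,X)[0]-u,proj(s,X)[0]-v]
    b=least_squares(f,[.5,-.2,.1]);return b.x.round(3),b.fun.round(1)
print("TCP px",proj(t,[.230,-.607,.221]),proj(s,[.230,-.607,.221]))
print("TCP+0.07px",proj(t,[.230,-.607,.30]),proj(s,[.230,-.607,.30]))
print("block front z0",at(t,(383,194),0),"z.03",at(t,(383,180),.03),at(t,(383,168),.05))
print("wheel L", [at(t,(490,270),z).round(3) for z in(0,.1,.2,.3)])
for u,v in [((515,225),(490,237)),((545,222),(520,250))]: print(tri(u,v))
# bearing
b=at(t,(230+202/3.6,170+280/3.6),.095);print("bearing",b)
c,si=np.cos(p[2]),np.sin(p[2]);d=b[:2]-p[:2];print("rack frame",c*d[0]+si*d[1],-si*d[0]+c*d[1])
q=at(t,(383,194),0)[:2]-p[:2];print("block rack",c*q[0]+si*q[1],-si*q[0]+c*q[1])
E
```

```text
TCP px [[687.33252317 420.52188467]] [[572.89006592 460.876953  ]]
TCP+0.07px [[735.36790099 432.17235497]] [[602.16253886 376.0971702 ]]
block front z0 [ 0.61543756 -0.20150365  0.        ] z.03 [ 0.63539219 -0.19685862  0.03      ] [ 0.65324724 -0.19374253  0.05      ]
wheel L [array([ 0.467, -0.414,  0.   ]), array([ 0.454, -0.376,  0.1  ]), array([ 0.441, -0.339,  0.2  ]), array([ 0.427, -0.301,  0.3  ])]
(array([ 0.514, -0.378,  0.224]), array([ 4.5, -3.7, -4.9,  1.8]))
(array([ 0.518, -0.423,  0.222]), array([ 2.5, -2. , -2.5,  1. ]))
bearing [ 0.48255576 -0.01502158  0.095     ]
rack frame -0.07332424640268866 -0.015740919029634974
block rack 0.08680610439794062 0.14793988833500643
```

```bash
python3 - <<'E'
import cv2
a=cv2.imread("pics/scene0.png")[200:480,340:640];cv2.imwrite("pics/c3.png",cv2.resize(a,None,fx=2.1,fy=2.1,interpolation=cv2.INTER_CUBIC))
E
```

```text
(no output)
```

View pics/c3.png

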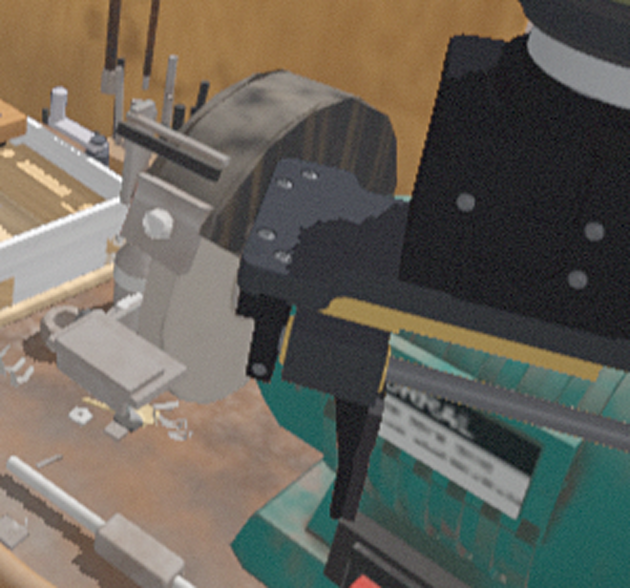

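Call:
send_rows([
  [[0, 0, -0.03], [0, 0, 0], 0],
  [[0, 0, -0.06], [0, 0, 0], 0],
  [[0, 0, -0.09], [0, 0, 0], 0],
  [[0, 0, -0.12], [0, 0, 0], 0],
  [[0, 0, -0.15], [0, 0, 0], 0],
], grip_force=20)

```text
time_s: 0.52
tool_pos: [0.2305, -0.6073, 0.3735]
tool_rot: [180.0, 0.1, -69.2]
force: [0.5, -0.9, 0.4]
grip_width: 0.0616
```

```bash
cat >> h.py <<'E'
def rel(tx,ty,tz,yaw=None):
    "shift+turn in tool axes from measured pose to world target"
    from cell import env
    o=env.get_obs();Rt=R.from_euler('xyz',o["tool_rot"],degrees=True)
    sh=Rt.inv().apply(np.array([tx,ty,tz])-o["tool_pos"])
    tr=(Rt.inv()*R.from_euler('xyz',[180,0,o["tool_rot"][2] if yaw is None else yaw],degrees=True)).as_rotvec()
    q=rinv(o["tool_pos"])
    print("t",round(o["time_s"],2),"pos",o["tool_pos"].round(4),"rot",o["tool_rot"].round(2),"F",o["force"].round(1),"w",round(o["grip_width"],4),"rack",q.round(4),"q",o["qpos"].round(0))
    print("shift",sh.round(4),"turn",tr.round(4))
def rinv(P):
    p=np.load("rack.npy");c,s=np.cos(p[2]),np.sin(p[2]);d=P[:2]-p[:2]
    return np.array([c*d[0]+s*d[1],-s*d[0]+c*d[1],P[2]])
def rackrel(x,y,z):
    p=np.load("rack.npy");w=rw(p,[[x,y,z]])[0];rel(*w,yaw=np.degrees(p[2]))
E
python3 -c "
from h import *
rackrel(-.158,0,.36)"
```

```text
t 0.52 pos [ 0.2305 -0.6073  0.3735] rot [ 1.7999e+02  5.0000e-02 -6.9210e+01] F [ 0.5 -0.9  0.4] w 0.0616 rack [ 0.5542 -0.1594  0.3735] q [70. 17. -4. 68.  1. 95. -3.]
shift [-0.5288 -0.5029  0.0139] turn [4.0e-04 9.0e-04 5.4e-01]
```

Call:
send_rows([
  [[-0.026, -0.025, 0], [0, 0, 0], 0],
  [[-0.052, -0.05, 0], [0, 0, 0], 0],
  [[-0.08, -0.075, 0], [0, 0, 0], 0],
  [[-0.106, -0.1, 0], [0, 0, 0], 0],
  [[-0.132, -0.126, 0], [0, 0, 0], 0],
])

```text
time_s: 0.93
tool_pos: [0.3017, -0.4378, 0.3721]
tool_rot: [180.0, 0.0, -69.2]
force: [0.2, -0.8, 0.2]
grip_width: 0.0285
```

Call:
send_rows([
  [[-0.026, -0.025, 0], [0, 0, 0.05], 0],
  [[-0.052, -0.05, 0], [0, 0, 0.1], 0],
  [[-0.08, -0.075, 0], [0, 0, 0.15], 0],
  [[-0.106, -0.1, 0], [0, 0, 0.2], 0],
  [[-0.132, -0.126, 0], [0, 0, 0.25], 0],
])

```text
time_s: 1.35
tool_pos: [0.3726, -0.2696, 0.3723]
tool_rot: [180.0, -0.0, -83.7]
force: [-0.4, -0.1, -0.0]
grip_width: 0.0014
```

```bash
python3 -c "
from h import *
rackrel(-.158,0,.36)"
```

```text
t 1.35 pos [ 0.3726 -0.2696  0.3723] rot [ 1.7997e+02 -1.0000e-02 -8.3700e+01] F [-0.4 -0.1 -0. ] w 0.0014 rack [ 0.1967 -0.0791  0.3723] q [ 54.  -6. -19.  93.  -2.  93. -49.]
shift [-0.3177 -0.1763  0.0121] turn [ 6.000e-04 -2.000e-04  2.873e-01]
```

Call:
send_rows([
  [[-0.032, -0.018, 0], [0, 0, 0.06], 0],
  [[-0.064, -0.036, 0], [0, 0, 0.12], 0],
  [[-0.096, -0.054, 0], [0, 0, 0.18], 0],
  [[-0.128, -0.072, 0], [0, 0, 0.24], 0],
  [[-0.16, -0.088, 0], [0, 0, 0.287], 0],
])

```text
time_s: 1.77
tool_pos: [0.4423, -0.1006, 0.3723]
tool_rot: [180.0, -0.0, -100.1]
force: [0.3, -0.6, 0.3]
grip_width: 0.0005
```

```bash
python3 -c "
from h import *
rackrel(-.158,0,.36)"
```

```text
t 1.77 pos [ 0.4423 -0.1006  0.3723] rot [ 1.7999e+02 -2.0000e-02 -1.0014e+02] F [ 0.3 -0.6  0.3] w 0.0005 rack [ 0.018  -0.0403  0.3723] q [ 46.  -7. -33.  93.  -4.  93. -86.]
shift [-0.176  -0.0404  0.0122] turn [ 0.0001 -0.0003  0.0003]
```

Call:
send_rows([
  [[-0.035, -0.008, 0], [0, 0, 0], 0],
  [[-0.07, -0.016, 0], [0, 0, 0], 0],
  [[-0.105, -0.024, 0], [0, 0, 0], 0],
  [[-0.14, -0.032, 0], [0, 0, 0], 0],
  [[-0.18, -0.04, 0], [0, 0, 0], 0],
])

```text
time_s: 2.18
tool_pos: [0.5128, 0.0682, 0.3724]
tool_rot: [-180.0, -0.1, -100.1]
force: [1.5, -0.4, -0.4]
grip_width: 0.0002
```

Call:
send_rows([
  [[0, 0, 0.04], [0, 0, 0], 0],
  [[0, 0, 0.08], [0, 0, 0], 0],
  [[0, 0, 0.12], [0, 0, 0], 0],
  [[0, 0, 0.16], [0, 0, 0], 0],
  [[0, 0, 0.2], [0, 0, 0], 0],
])

```text
time_s: 2.6
tool_pos: [0.512, 0.0677, 0.1705]
tool_rot: [-180.0, -0.0, -100.0]
force: [0.5, 0.6, 0.1]
grip_width: 0.0002
```

```bash
python3 - <<'E'
from h import *
from cell import env
rackrel(-.16,0,.052)
for n in("scene","top"):
    c=env.read_camera(n);pickle.dump(c,open(n+"1.pkl","wb"))
    a=c["pixels"][:,:,::-1]; a=a[150:350,150:450] if n=="top" else a[180:380,170:420]
    cv2.imwrite(f"pics/{n}1.png",cv2.resize(a,None,fx=2.6,fy=2.6,interpolation=cv2.INTER_CUBIC))
E
```

```text
t 2.6 pos [0.512  0.0677 0.1705] rot [-1.7999e+02 -4.0000e-02 -9.9970e+01] F [0.5 0.6 0.1] w 0.0002 rack [-0.1599 -0.0013  0.1705] q [  34.    8.  -47.  105.    6.   70. -115.]
shift [-0.0002 -0.0013  0.1185] turn [-0.0002 -0.0007  0.0032]
```

View pics/scene1.png

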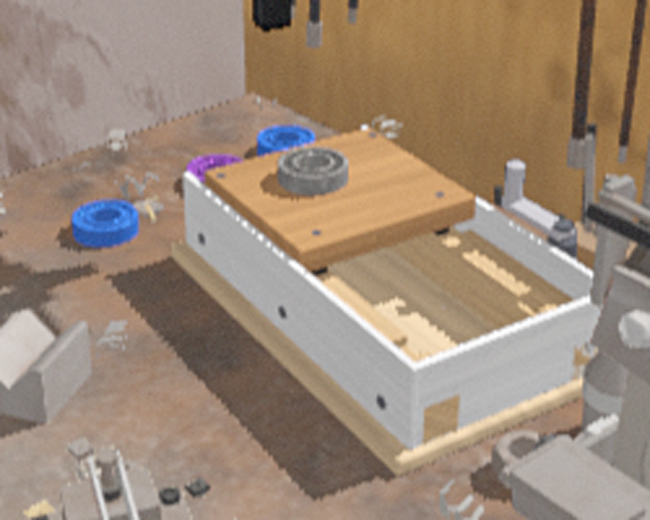

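View pics/top1.png

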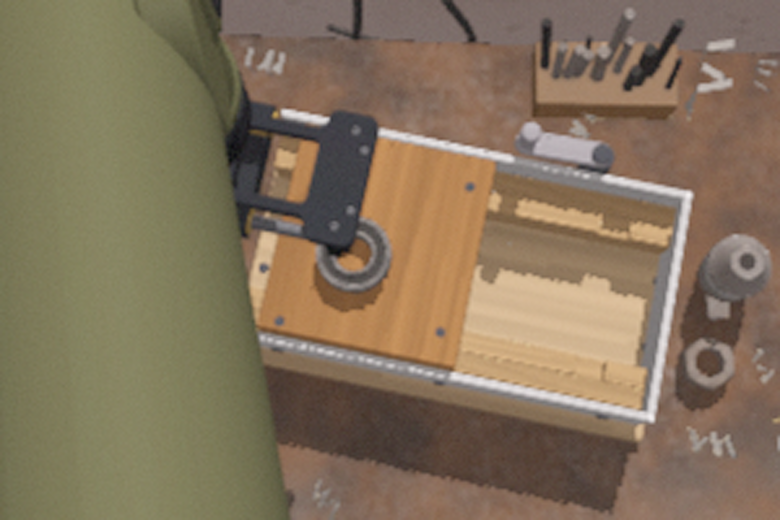

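```bash
python3 - <<'E'
from h import *
from cell import env
for n in("scene","top"):
    c=pickle.load(open(n+"1.pkl","rb"));print(n,c["position"],c["rotation"],[proj(c,[.512,.068,z]).round(0) for z in(.17,.25,.35)])
    cv2.imwrite(f"pics/{n}1full.png",c["pixels"][:,:,::-1])
E
```

```text
scene [-0.08925098 -0.65966441  0.52357207] [ 63.74636819  -0.97943022 -43.91758077] [array([[274., 190.]]), array([[273., 151.]]), array([[272.,  97.]])]
top [ 0.34267749 -0.06014882  0.93760724] [ 11.06550152  -1.07371653 -88.26274502] [array([[234., 221.]]), array([[226., 209.]]), array([[212., 189.]])]
```

View pics/scene1full.png

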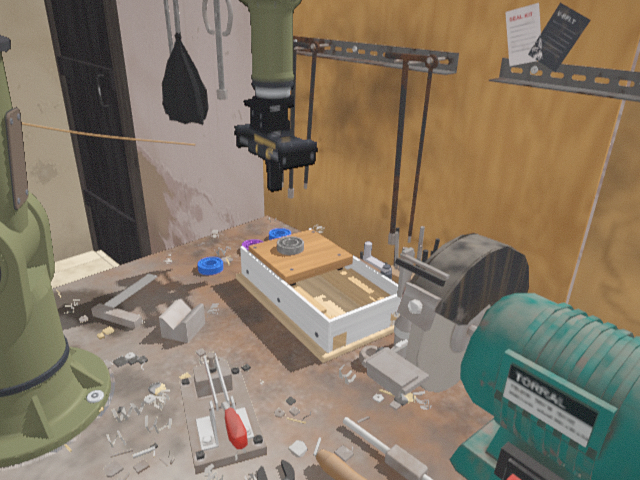

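View pics/top1full.png

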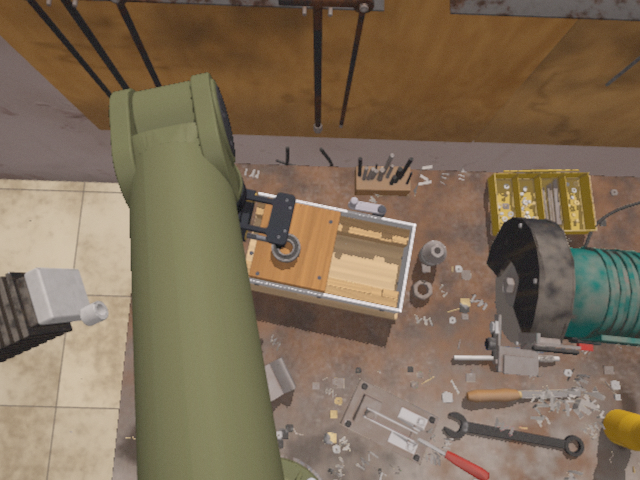

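Call:
send_rows([
  [[0, -0.001, 0.025], [0, 0, 0.003], 0],
  [[0, -0.001, 0.05], [0, 0, 0.003], 0],
  [[0, -0.001, 0.075], [0, 0, 0.003], 0],
  [[0, -0.001, 0.1], [0, 0, 0.003], 0],
  [[0, -0.001, 0.118], [0, 0, 0.003], 0],
])

```text
time_s: 3.12
tool_pos: [0.5146, 0.0673, 0.0551]
tool_rot: [-179.9, -0.0, -100.2]
force: [-1.0, -0.1, 0.8]
grip_width: 0.0003
```

Call:
send_rows([
  [[0.003, 0, 0], [0, 0, 0], 0],
  [[0.006, 0, 0], [0, 0, 0], 0],
  [[0.009, 0, 0], [0, 0, 0], 0],
  [[0.012, 0, 0], [0, 0, 0], 0],
  [[0.015, 0, 0], [0, 0, 0], 0],
])

```text
time_s: 3.53
tool_pos: [0.5122, 0.0523, 0.0563]
tool_rot: [-179.8, -0.0, -100.2]
force: [-0.2, -0.5, -0.6]
grip_width: 0.0002
```

```bash
python3 -c "
from h import *
rackrel(-.037,0,.052)"
```

```text
t 3.53 pos [0.5122 0.0523 0.0563] rot [-1.7983e+02 -1.0000e-02 -1.0018e+02] F [-0.2 -0.5 -0.6] w 0.0002 rack [-0.1448  0.0016  0.0563] q [  32.   16.  -45.  112.   13.   58. -120.]
shift [0.1078 0.0016 0.0043] turn [-0.003  -0.0002 -0.0005]
```

Call:
send_rows([
  [[0.003, 0, 0.001], [0, 0, 0], 0],
  [[0.006, 0, 0.002], [0, 0, 0], 0],
  [[0.009, 0, 0.003], [0, 0, 0], 0],
  [[0.012, 0, 0.004], [0, 0, 0], 0],
  [[0.015, 0, 0.004], [0, 0, 0], 0],
])

```text
time_s: 3.95
tool_pos: [0.5109, 0.0414, 0.0528]
tool_rot: [-179.7, 0.3, -100.0]
force: [1.6, 6.2, 6.5]
grip_width: 0.0006
```

Call:
send_rows([
  [[0.003, 0, 0], [0, 0, 0], 0],
  [[0.006, 0, 0], [0, 0, 0], 0],
  [[0.009, 0, 0], [0, 0, 0], 0],
  [[0.012, 0, 0], [0, 0, 0], 0],
  [[0.015, 0, 0], [0, 0, 0], 0],
])

```text
time_s: 4.37
tool_pos: [0.5082, 0.0264, 0.0528]
tool_rot: [-179.7, 0.3, -100.0]
force: [1.9, 7.0, 8.1]
grip_width: 0.0003
```

```bash
python3 -c "
from h import *
rackrel(-.037,0,.052)"
```

```text
t 4.37 pos [0.5082 0.0264 0.0528] rot [-179.71    0.26 -100.05] F [1.9 7.  8.1] w 0.0003 rack [-0.1186  0.0022  0.0528] q [  35.   15.  -45.  113.   12.   57. -116.]
shift [0.0816 0.0024 0.0004] turn [-0.0051  0.0045  0.0019]
```

```bash
python3 - <<'E'
from h import *
from cell import env
for n in("scene","top"):
    c=env.read_camera(n);pickle.dump(c,open(n+"2.pkl","wb"))
    a=c["pixels"][:,:,::-1]; a=a[170:340,180:450] if n=="top" else a[130:380,200:430]
    cv2.imwrite(f"pics/{n}2.png",cv2.resize(a,None,fx=2.9 if n=="top" else 2.4,fy=2.9 if n=="top" else 2.4,interpolation=cv2.INTER_CUBIC))
rackrel(-.037,0,.052)
E
```

```text
t 4.47 pos [0.508  0.0255 0.0526] rot [-179.72    0.2  -100.1 ] F [1.8 4.7 5.3] w 0.0007 rack [-0.1177  0.0022  0.0526] q [  35.   15.  -45.  113.   12.   57. -116.]
shift [0.0807 0.0023 0.0003] turn [-0.0048  0.0035  0.001 ]
```

View pics/scene2.png

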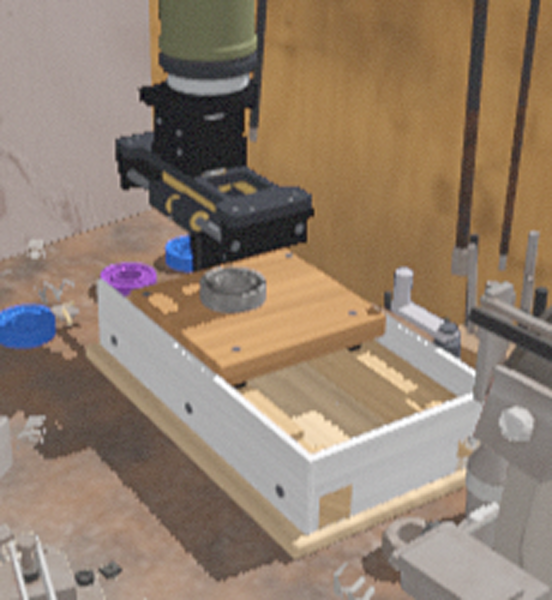

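View pics/top2.png

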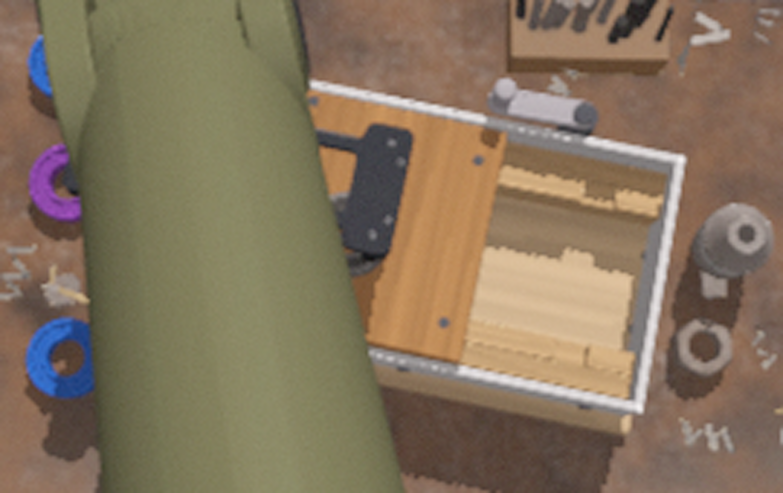

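Call:
send_rows([
  [[0.003, 0, 0], [0, 0, 0], 0],
  [[0.006, 0, 0], [0, 0, 0], 0],
  [[0.009, 0, 0], [0, 0, 0], 0],
  [[0.012, 0, 0], [0, 0, 0], 0],
  [[0.015, 0, 0], [0, 0, 0], 0],
])

```text
time_s: 4.88
tool_pos: [0.5054, 0.0114, 0.0526]
tool_rot: [-179.7, 0.2, -100.1]
force: [1.3, 6.7, 5.1]
grip_width: 0.0003
```

Call:
send_rows([
  [[0.003, 0, 0], [0, 0, 0], 0],
  [[0.006, 0, 0], [0, 0, 0], 0],
  [[0.009, 0, 0], [0, 0, 0], 0],
  [[0.012, 0, 0], [0, 0, 0], 0],
  [[0.015, 0, 0], [0, 0, 0], 0],
])

```text
time_s: 5.3
tool_pos: [0.5028, -0.0034, 0.0526]
tool_rot: [-179.7, 0.2, -100.0]
force: [1.0, 6.2, 5.9]
grip_width: 0.0003
```

Call:
send_rows([
  [[0.003, 0, 0], [0, 0, 0], 0],
  [[0.006, 0, 0], [0, 0, 0], 0],
  [[0.009, 0, 0], [0, 0, 0], 0],
  [[0.012, 0, 0], [0, 0, 0], 0],
  [[0.015, 0, 0], [0, 0, 0], 0],
])

```text
time_s: 5.72
tool_pos: [0.5002, -0.0182, 0.0525]
tool_rot: [-179.7, 0.2, -100.0]
force: [1.5, 7.1, 6.6]
grip_width: 0.0005
```

```bash
python3 - <<'E'
from h import *
from cell import env
for n in("scene","top"):
    c=env.read_camera(n);pickle.dump(c,open(n+"3.pkl","wb"))
    a=c["pixels"][:,:,::-1]; a=a[170:340,180:450] if n=="top" else a[130:380,200:430]
    cv2.imwrite(f"pics/{n}3.png",cv2.resize(a,None,fx=2.9 if n=="top" else 2.4,fy=2.9 if n=="top" else 2.4,interpolation=cv2.INTER_CUBIC))
rackrel(-.037,0,.052)
E
```

```text
t 5.82 pos [ 0.5    -0.019   0.0525] rot [-1.7974e+02  1.7000e-01 -1.0009e+02] F [1.3 4.9 4.4] w 0.0006 rack [-0.0725  0.0021  0.0525] q [  39.   14.  -44.  114.   11.   56. -110.]
shift [0.0355 0.0022 0.0003] turn [-0.0045  0.0029  0.0011]
```

View pics/top3.png

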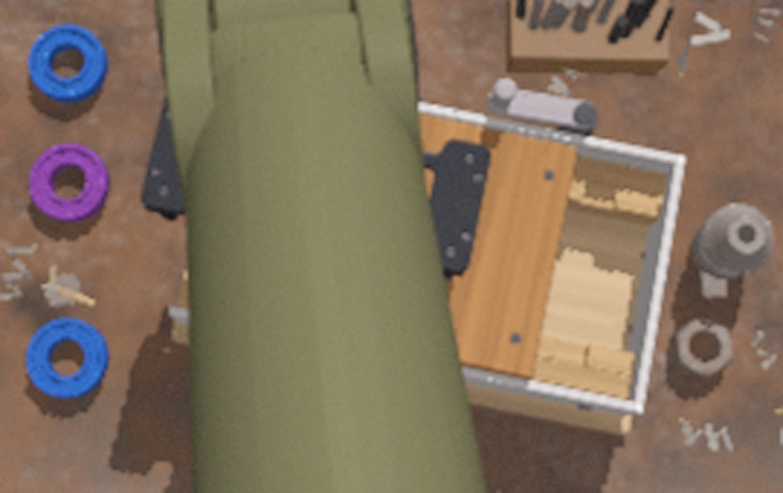

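```bash
python3 - <<'E'
from h import *
t=pickle.load(open("top3.pkl","rb"));p=np.load("rack.npy")
U=np.array([[578,146],[531,377]])/2.9+[180,170]-.33
b=least_squares(lambda d:(proj(t,rw(p,np.array([[.07,.075,.08],[.07,-.075,.08]])+[d[0],d[1],0]))-U).ravel(),[0,0]);print(b.x,b.fun)
E
```

```text
[ 0.00981419 -0.00173516] [-0.43297146 -0.43362725  0.41991809  0.40862287]
```

Call:
send_rows([
  [[0.003, 0, 0], [0, 0, 0], 0],
  [[0.006, 0, 0], [0, 0, 0], 0],
  [[0.009, 0, 0], [0, 0, 0], 0],
  [[0.012, 0, 0], [0, 0, 0], 0],
  [[0.015, 0, 0], [0, 0, 0], 0],
])

```text
time_s: 6.23
tool_pos: [0.4974, -0.0331, 0.0524]
tool_rot: [-179.8, 0.2, -100.0]
force: [1.1, 6.4, 6.3]
grip_width: 0.0008
```

Call:
send_rows([
  [[0.002, 0, 0], [0, 0, 0], 0],
  [[0.004, 0, 0], [0, 0, 0], 0],
  [[0.006, 0, 0], [0, 0, 0], 0],
  [[0.008, 0, 0], [0, 0, 0], 0],
  [[0.01, 0, 0], [0, 0, 0], 0],
])

```text
time_s: 6.65
tool_pos: [0.4957, -0.0429, 0.0524]
tool_rot: [-179.7, 0.2, -100.1]
force: [0.7, 6.3, 6.5]
grip_width: 0.0003
```

Call:
send_rows([
  [[0.001, 0, 0], [0, 0, 0], 0],
  [[0.002, 0, 0], [0, 0, 0], 0],
  [[0.003, 0, 0], [0, 0, 0], 0],
  [[0.004, 0, 0], [0, 0, 0], 0],
  [[0.005, 0, 0], [0, 0, 0], 0],
])

```text
time_s: 7.07
tool_pos: [0.4949, -0.0479, 0.0524]
tool_rot: [-179.7, 0.2, -100.1]
force: [2.1, 6.1, 5.6]
grip_width: 0.0001
```

```bash
python3 -c "
from h import *
rackrel(-.037,0,.052)"
```

```text
t 7.07 pos [ 0.4949 -0.0479  0.0524] rot [-179.74    0.19 -100.05] F [2.1 6.1 5.6] w 0.0001 rack [-0.0432  0.0022  0.0524] q [  42.   13.  -43.  114.   10.   56. -106.]
shift [0.0062 0.0022 0.0004] turn [-0.0045  0.0034  0.0018]
```

Call:
send_rows([
  [[0.001, 0, 0], [0, 0, 0], 0],
  [[0.002, 0, 0], [0, 0, 0], 0],
  [[0.003, 0, 0], [0, 0, 0], 0],
  [[0.004, 0, 0], [0, 0, 0], 0],
  [[0.005, 0, 0], [0, 0, 0], 0],
])

```text
time_s: 7.48
tool_pos: [0.4931, -0.0541, 0.0518]
tool_rot: [-179.8, 0.1, -100.1]
force: [1.6, 2.8, -0.2]
grip_width: 0.0004
```

```bash
python3 -c "
from h import *
rackrel(-.037,0,.052)"
```

```text
t 7.48 pos [ 0.4931 -0.0541  0.0518] rot [-1.7983e+02  8.0000e-02 -1.0006e+02] F [ 1.6  2.8 -0.2] w 0.0004 rack [-0.0367  0.0015  0.0518] q [  43.   13.  -43.  114.   10.   56. -105.]
shift [-0.0003  0.0015 -0.0002] turn [-0.003   0.0014  0.0016]
```

Call:
send_rows([
  [[0.0005, 0, 0], [0, 0, 0], 0],
  [[0.001, 0, 0], [0, 0, 0], 0],
  [[0.0015, 0, 0], [0, 0, 0], 0],
  [[0.002, 0, 0], [0, 0, 0], 0],
  [[0.0025, 0, 0], [0, 0, 0], 0],
])

```text
time_s: 7.9
tool_pos: [0.4919, -0.0565, 0.0511]
tool_rot: [-179.9, 0.1, -100.1]
force: [2.1, 5.5, 4.3]
grip_width: 0.0004
```

```bash
python3 - <<'E'
from h import *
from cell import env
rackrel(-.037,0,.052)
for n in("scene","top"):
    c=env.read_camera(n);pickle.dump(c,open(n+"4.pkl","wb"))
    a=c["pixels"][:,:,::-1]; a=a[170:340,180:450] if n=="top" else a[220:370,220:420]
    cv2.imwrite(f"pics/{n}4.png",cv2.resize(a,None,fx=2.9 if n=="top" else 4,fy=2.9 if n=="top" else 4,interpolation=cv2.INTER_CUBIC))
E
```

```text
t 7.9 pos [ 0.4919 -0.0565  0.0511] rot [-1.7993e+02  1.0000e-01 -1.0011e+02] F [2.1 5.5 4.3] w 0.0004 rack [-0.0341  0.0007  0.0511] q [  43.   13.  -42.  115.   10.   56. -105.]
shift [-0.0029  0.0007 -0.0009] turn [-0.0012  0.0018  0.0007]
```

View pics/scene4.png

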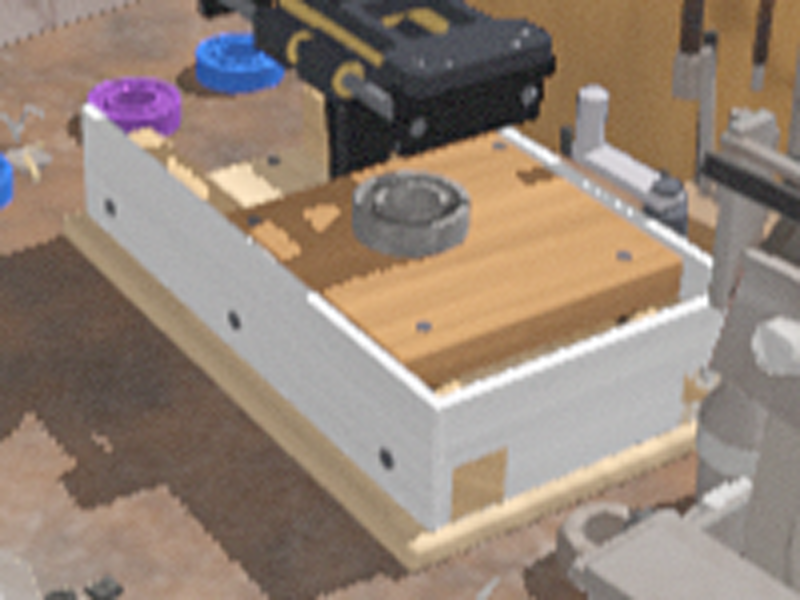

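View pics/top4.png

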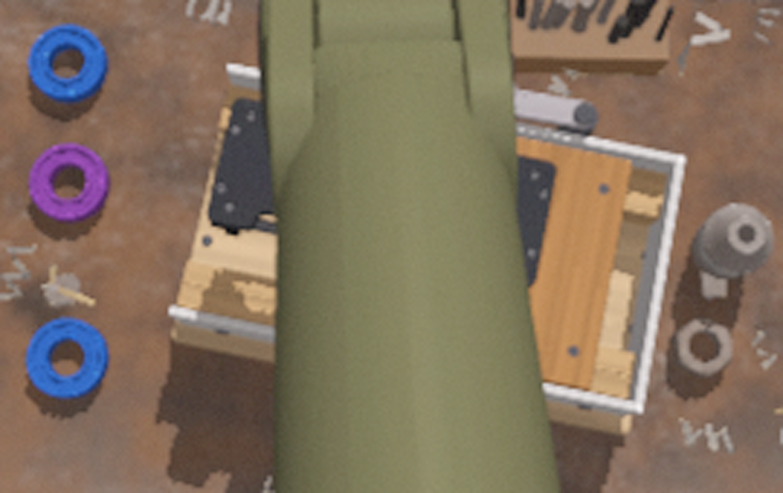

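```bash
python3 - <<'E'
from h import *
t=pickle.load(open("top4.pkl","rb"));s=pickle.load(open("scene4.pkl","rb"));p=np.load("rack.npy")
for z in(.072,.076,.080):
  for x in (.044,.048,.051):
    P=rw(p,[[x+.07,.075,z],[x+.07,-.075,z]])
    print(z,x,"scene",((proj(s,P)-220+.37)*4).round(0).tolist(),"top",((proj(t,P)-[180,170]+.33)*2.9).round(0).tolist())
a=s["pixels"][:,:,::-1][270:330,280:400]
cv2.imwrite("pics/s4z.png",cv2.resize(a,None,fx=6.5,fy=6.5,interpolation=cv2.INTER_CUBIC))
E
```

```text
0.072 0.044 scene [[691.0, 254.0], [406.0, 358.0]] top [[628.0, 156.0], [586.0, 388.0]]
0.072 0.048 scene [[697.0, 258.0], [411.0, 363.0]] top [[634.0, 157.0], [592.0, 389.0]]
0.072 0.051 scene [[702.0, 261.0], [416.0, 366.0]] top [[639.0, 158.0], [597.0, 390.0]]
0.076 0.044 scene [[692.0, 246.0], [406.0, 350.0]] top [[629.0, 155.0], [587.0, 387.0]]
0.076 0.048 scene [[698.0, 250.0], [412.0, 354.0]] top [[635.0, 156.0], [593.0, 389.0]]
0.076 0.051 scene [[702.0, 253.0], [416.0, 358.0]] top [[640.0, 157.0], [598.0, 390.0]]
0.08 0.044 scene [[692.0, 238.0], [406.0, 341.0]] top [[630.0, 153.0], [587.0, 387.0]]
0.08 0.048 scene [[699.0, 242.0], [412.0, 346.0]] top [[636.0, 155.0], [594.0, 388.0]]
0.08 0.051 scene [[703.0, 245.0], [416.0, 349.0]] top [[641.0, 155.0], [599.0, 389.0]]
```

View pics/s4z.png

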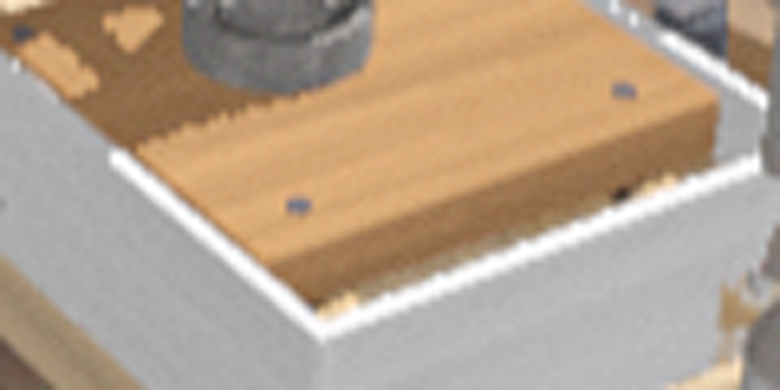

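Call:
send_rows([
  [[0.0005, 0, 0], [0, 0, 0], 0],
  [[0.001, 0, 0], [0, 0, 0], 0],
  [[0.0015, 0, 0], [0, 0, 0], 0],
  [[0.002, 0, 0], [0, 0, 0], 0],
  [[0.002, 0, 0], [0, 0, 0], 0],
])

```text
time_s: 8.42
tool_pos: [0.4915, -0.0586, 0.0511]
tool_rot: [-179.9, 0.1, -100.1]
force: [1.0, 4.9, 3.8]
grip_width: 0.0002
```

```bash
python3 -c "
from h import *
rackrel(-.037,0,.052)"
```

```text
t 8.42 pos [ 0.4915 -0.0586  0.0511] rot [-1.7994e+02  9.0000e-02 -1.0012e+02] F [1.  4.9 3.8] w 0.0002 rack [-0.032   0.0007  0.0511] q [  43.   13.  -42.  115.   10.   56. -105.]
shift [-0.005   0.0007 -0.0009] turn [-0.001   0.0016  0.0007]
```

Call:
send_rows([
  [[0.0004, 0, 0], [0, 0, 0], 0],
  [[0.0008, 0, 0], [0, 0, 0], 0],
  [[0.0012, 0, 0], [0, 0, 0], 0],
  [[0.0016, 0, 0], [0, 0, 0], 0],
  [[0.0016, 0, 0], [0, 0, 0], 0],
])

```text
time_s: 8.83
tool_pos: [0.4912, -0.0602, 0.0511]
tool_rot: [-179.9, 0.1, -100.1]
force: [1.1, 5.3, 4.4]
grip_width: 0.0006
```

```bash
python3 -c "
from h import *
rackrel(-.037,0,.052)"
```

```text
t 8.83 pos [ 0.4912 -0.0602  0.0511] rot [-1.7994e+02  9.0000e-02 -1.0012e+02] F [1.1 5.3 4.4] w 0.0006 rack [-0.0304  0.0007  0.0511] q [  43.   13.  -42.  115.   10.   56. -104.]
shift [-0.0066  0.0007 -0.0009] turn [-0.0011  0.0016  0.0006]
```

Call:
send_rows([
  [[0.0004, 0, 0], [0, 0, 0], 0],
  [[0.0008, 0, 0], [0, 0, 0], 0],
  [[0.0012, 0, 0], [0, 0, 0], 0],
  [[0.0016, 0, 0], [0, 0, 0], 0],
  [[0.0016, 0, 0], [0, 0, 0], 0],
])

```text
time_s: 9.25
tool_pos: [0.491, -0.0608, 0.0511]
tool_rot: [-179.9, 0.2, -100.1]
force: [0.9, 7.0, 3.9]
grip_width: 0.0003
```

```bash
python3 - <<'E'
from h import *
from cell import env
rackrel(-.037,0,.052)
for n in("scene",):
    c=env.read_camera(n);pickle.dump(c,open(n+"5.pkl","wb"))
    a=c["pixels"][:,:,::-1][250:330,250:400]
    cv2.imwrite("pics/s5z.png",cv2.resize(a,None,fx=5.2,fy=5.2,interpolation=cv2.INTER_CUBIC))
E
```

```text
t 9.25 pos [ 0.491  -0.0608  0.0511] rot [-1.7993e+02  1.6000e-01 -1.0009e+02] F [0.9 7.  3.9] w 0.0003 rack [-0.0297  0.0007  0.0511] q [  43.   13.  -42.  115.   10.   56. -104.]
shift [-0.0073  0.0007 -0.0009] turn [-0.0011  0.0027  0.0011]
```

View pics/s5z.png

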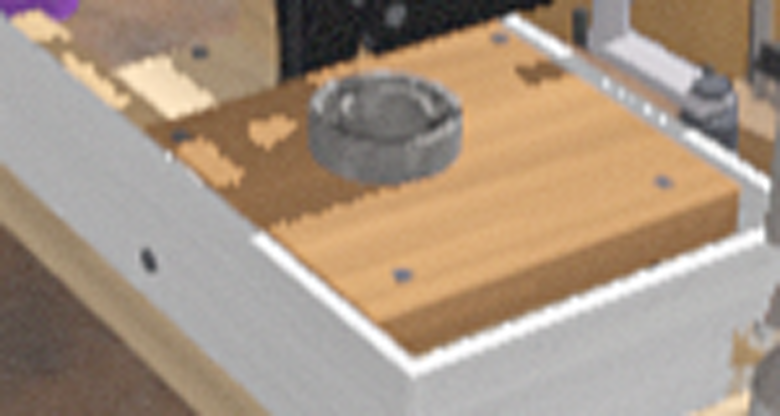

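Call:
send_rows([
  [[-0.004, 0, 0], [0, 0, 0], 0],
  [[-0.01, 0, 0], [0, 0, 0], 0],
  [[-0.015, 0, -0.015], [0, 0, 0], 0],
  [[-0.015, 0, -0.05], [0, 0, 0], 0],
  [[-0.015, 0, -0.09], [0, 0, 0], 0],
])

```text
time_s: 9.72
tool_pos: [0.49, -0.0482, 0.1391]
tool_rot: [179.6, -0.0, -100.1]
force: [0.9, -1.5, -0.9]
grip_width: 0.0001
```

```bash
python3 -c "
from h import *
rackrel(.027,.125,.18)"
```

```text
t 9.72 pos [ 0.49   -0.0482  0.1391] rot [ 179.61   -0.   -100.13] F [ 0.9 -1.5 -0.9] w 0.0001 rack [-0.042  -0.0026  0.1391] q [  45.    6.  -44.  110.    4.   67. -101.]
shift [ 0.069  -0.1273 -0.0418] turn [ 0.0068 -0.0001  0.0004]
```

Call:
send_rows([
  [[0, 0, -0.04], [0, 0, 0], 0],
  [[0.015, -0.03, -0.05], [0, 0, 0], 0],
  [[0.032, -0.06, -0.05], [0, 0, 0], 0],
  [[0.05, -0.093, -0.05], [0, 0, 0], 0],
  [[0.069, -0.127, -0.05], [0, 0, 0], 0],
])

```text
time_s: 10.13
tool_pos: [0.6061, -0.1407, 0.1906]
tool_rot: [180.0, -0.2, -100.2]
force: [0.3, 0.9, 0.7]
grip_width: 0.0005
```

```bash
python3 - <<'E'
from h import *
from cell import env
rackrel(.027,.125,.09)
for n in("scene","top"):
    c=env.read_camera(n);pickle.dump(c,open(n+"6.pkl","wb"))
    a=c["pixels"][:,:,::-1]; a=a[130:340,180:480] if n=="top" else a[120:370,200:450]
    cv2.imwrite(f"pics/{n}6.png",cv2.resize(a,None,fx=2.4,fy=2.4,interpolation=cv2.INTER_CUBIC))
E
```

```text
t 10.13 pos [ 0.6061 -0.1407  0.1906] rot [ 1.7998e+02 -1.6000e-01 -1.0022e+02] F [0.3 0.9 0.7] w 0.0005 rack [0.0286 0.128  0.1906] q [  43.   21.  -41.   89.   14.   76. -100.]
shift [-0.0019  0.003   0.1006] turn [ 0.0003 -0.0029 -0.0011]
```

View pics/scene6.png

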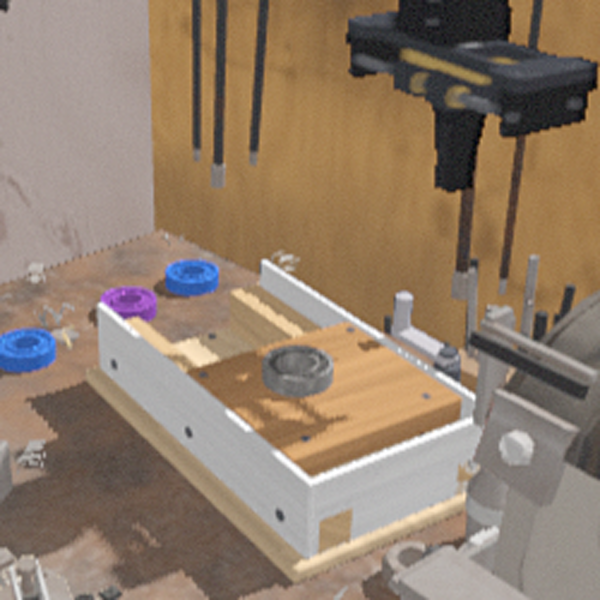

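View pics/top6.png

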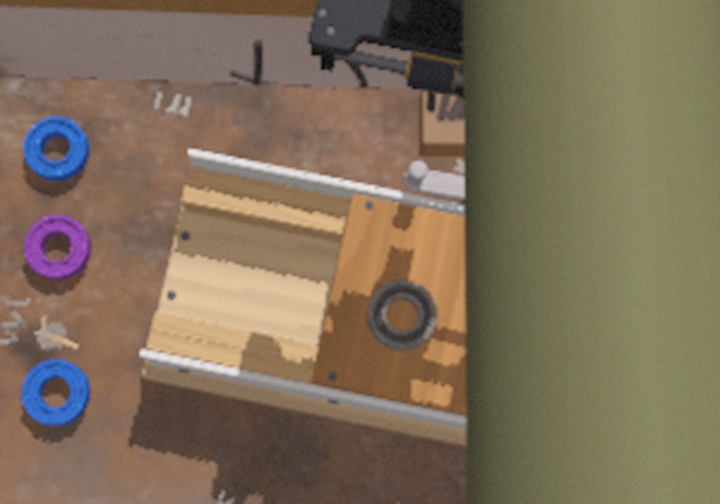

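```bash
python3 - <<'E'
from h import *
t=pickle.load(open("top0.pkl","rb"));s=pickle.load(open("scene0.pkl","rb"))
for u,v in [((392,154),(421,227)),((410,160),(436,239)),((360,160),(398,230))]:
    b=least_squares(lambda X:np.r_[proj(t,X)[0]-u,proj(s,X)[0]-v],[.6,-.2,.1]);print(b.x.round(3),b.fun.round(1),rinv(b.x).round(3))
a=t["pixels"][:,:,::-1][140:225,335:450];cv2.imwrite("pics/blk.png",cv2.resize(a,None,fx=6,fy=6,interpolation=cv2.INTER_CUBIC))
a=s["pixels"][:,:,::-1][200:290,350:460];cv2.imwrite("pics/blks.png",cv2.resize(a,None,fx=6,fy=6,interpolation=cv2.INTER_CUBIC))
E
```

```text
[ 0.646 -0.194  0.14 ] [-1.2  1.1  1.6 -0.5] [0.074 0.177 0.14 ]
[ 0.641 -0.229  0.129] [-0.5  0.5  0.7 -0.2] [0.109 0.178 0.129]
[ 0.644 -0.142  0.115] [-0.1  0.   0.1 -0. ] [0.023 0.165 0.115]
```

View pics/blk.png

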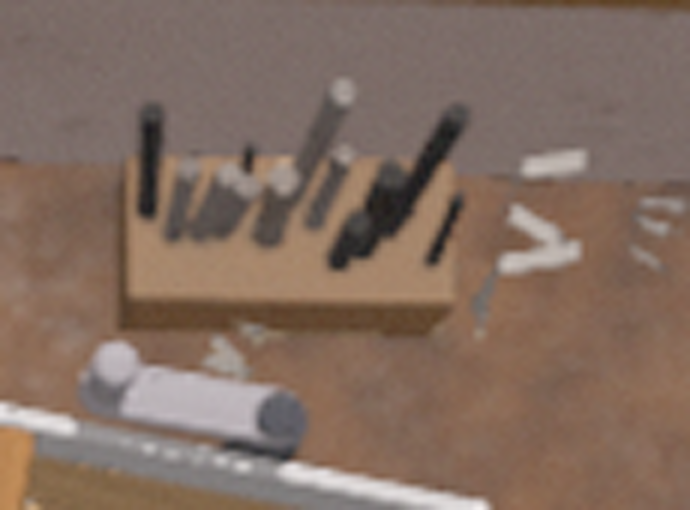

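View pics/blks.png

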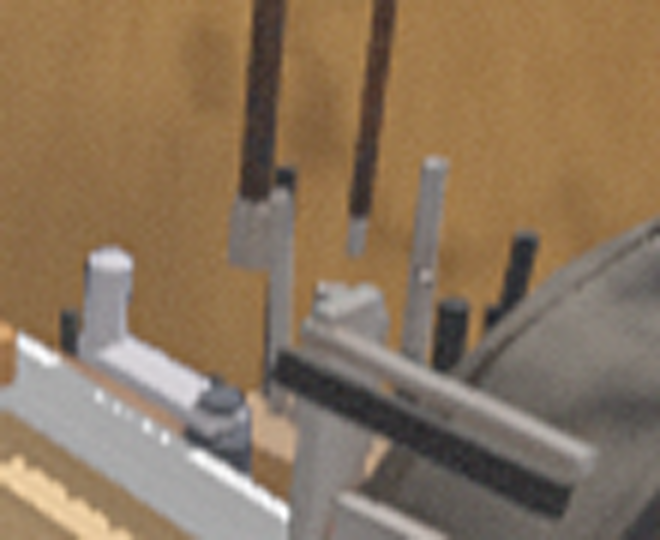

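Call:
send_rows([
  [[-0.002, 0.002, 0.025], [0, 0, 0], 0],
  [[-0.002, 0.002, 0.05], [0, 0, 0], 0],
  [[-0.002, 0.002, 0.075], [0, 0, 0], 0],
  [[-0.002, 0.002, 0.09], [0, 0, 0], 0],
  [[-0.002, 0.002, 0.096], [0, 0, 0], 0],
])

```text
time_s: 10.65
tool_pos: [0.601, -0.1364, 0.0908]
tool_rot: [179.6, -0.0, -100.2]
force: [-1.1, -0.8, 0.1]
grip_width: 0.0005
```

```bash
python3 -c "
from h import *
rackrel(.027,.1115,.094)"
```

```text
t 10.65 pos [ 0.601  -0.1364  0.0908] rot [ 1.7963e+02 -3.0000e-02 -1.0017e+02] F [-1.1 -0.8  0.1] w 0.0005 rack [0.0252 0.1223 0.0908] q [  42.   25.  -39.   95.   17.   66. -102.]
shift [ 0.0018  0.0108 -0.0031] turn [ 0.0065 -0.0006 -0.0003]
```

Call:
send_rows([
  [[0, 0.002, -0.002], [0, 0, 0], 0],
  [[0, 0.004, -0.003], [0, 0, 0], 0],
  [[0, 0.006, -0.003], [0, 0, 0], 0],
  [[0, 0.008, -0.003], [0, 0, 0], 0],
  [[0, 0.01, -0.003], [0, 0, 0], 0],
])

```text
time_s: 11.07
tool_pos: [0.5946, -0.1346, 0.0988]
tool_rot: [-179.9, -0.0, -100.2]
force: [-0.3, -0.5, 0.1]
grip_width: 0.0008
```

```bash
python3 -c "
from h import *
rackrel(.0239,.0977,.094)"
```

```text
t 11.07 pos [ 0.5946 -0.1346  0.0988] rot [-1.7989e+02 -4.0000e-02 -1.0016e+02] F [-0.3 -0.5  0.1] w 0.0008 rack [0.0247 0.1157 0.0988] q [  42.   23.  -40.   96.   16.   66. -102.]
shift [-0.0008  0.018   0.0048] turn [-0.002  -0.0007 -0.    ]
```

Call:
send_rows([
  [[0, 0.004, 0.002], [0, 0, 0], 0],
  [[0, 0.008, 0.004], [0, 0, 0], 0],
  [[0, 0.011, 0.005], [0, 0, 0], 0],
  [[0, 0.015, 0.005], [0, 0, 0], 0],
  [[-0.001, 0.018, 0.005], [0, 0, 0], 0],
])

```text
time_s: 11.48
tool_pos: [0.5762, -0.1312, 0.0924]
tool_rot: [-180.0, -0.1, -100.2]
force: [-0.0, -2.9, 0.3]
grip_width: 0.0005
```

```bash
python3 - <<'E'
from h import *
from cell import env
rackrel(.0246,.0832,.094)
c=env.read_camera("scene")
a=c["pixels"][:,:,::-1][160:340,270:450]
cv2.imwrite("pics/s7.png",cv2.resize(a,None,fx=3.3,fy=3.3,interpolation=cv2.INTER_CUBIC))
E
```

```text
t 11.48 pos [ 0.5762 -0.1312  0.0924] rot [-1.7999e+02 -8.0000e-02 -1.0017e+02] F [-0.  -2.9  0.3] w 0.0005 rack [0.0245 0.0969 0.0924] q [  43.   22.  -40.   99.   15.   65. -101.]
shift [ 0.0001  0.0137 -0.0016] turn [-0.0002 -0.0013 -0.0003]
```

View pics/s7.png

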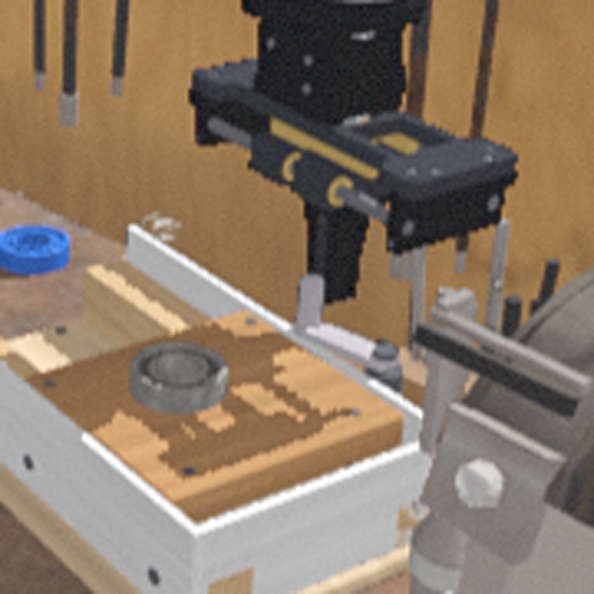

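```bash
python3 - <<'E'
from h import *
s=pickle.load(open("scene6.pkl","rb"));p=np.load("rack.npy")
f=lambda P:((proj(s,rw(p,[P]))-[270,160])*3.3).round(0)
for th in(0,.1,.2,.3,.4): print(th,f([.08-.053*np.cos(th),.0945-.053*np.sin(th),.1085]))
print("tip",f([.0245,.0969,.0924]),f([.0245,.0969,.1084]),"peg as tip height at th0",f([.027,.0945,.0924]))
s0=pickle.load(open("scene0.pkl","rb"));print((proj(s0,rw(p,[[.027,.0945,.1085]]))-[220,220])*4)
E
```

```text
0 [[331. 273.]]
0.1 [[324. 275.]]
0.2 [[318. 278.]]
0.3 [[312. 281.]]
0.4 [[307. 284.]]
tip [[330. 295.]] [[332. 270.]] peg as tip height at th0 [[329. 298.]]
[[601.49606619  90.36037094]]
```

Call:
send_rows([
  [[0, 0.003, -0.001], [0, 0, 0], 0],
  [[0, 0.006, -0.001], [0, 0, 0], 0],
  [[0, 0.009, -0.001], [0, 0, 0], 0],
  [[0, 0.012, -0.001], [0, 0, 0], 0],
  [[0, 0.014, -0.001], [0, 0, 0], 0],
])

```text
time_s: 11.95
tool_pos: [0.5627, -0.1278, 0.0937]
tool_rot: [-180.0, -0.0, -100.1]
force: [1.2, -1.3, -0.3]
grip_width: 0.0003
```

```bash
python3 -c "
from h import *
rackrel(.0291,.0694,.094)"
```

```text
t 11.95 pos [ 0.5627 -0.1278  0.0937] rot [-1.7998e+02 -1.0000e-02 -1.0015e+02] F [ 1.2 -1.3 -0.3] w 0.0003 rack [0.0235 0.083  0.0937] q [  44.   20.  -40.  101.   14.   64. -101.]
shift [ 0.0056  0.0136 -0.0003] turn [-0.0003 -0.0001  0.0001]
```

Call:
send_rows([
  [[0.001, 0.003, 0], [0, 0, 0], 0],
  [[0.002, 0.006, 0], [0, 0, 0], 0],
  [[0.0035, 0.009, 0], [0, 0, 0], 0],
  [[0.005, 0.012, 0], [0, 0, 0], 0],
  [[0.0065, 0.0135, 0], [0, 0, 0], 0],
])

```text
time_s: 12.37
tool_pos: [0.5479, -0.1316, 0.0935]
tool_rot: [180.0, 0.0, -100.1]
force: [1.1, -0.7, 0.3]
grip_width: 0.0008
```

```bash
python3 - <<'E'
from h import *
from cell import env
rackrel(.037,.0574,.094)
c=env.read_camera("scene")
a=c["pixels"][:,:,::-1][160:340,270:450]
cv2.imwrite("pics/s8.png",cv2.resize(a,None,fx=3.3,fy=3.3,interpolation=cv2.INTER_CUBIC))
E
```

```text
t 12.37 pos [ 0.5479 -0.1316  0.0935] rot [ 1.7997e+02  1.0000e-02 -1.0015e+02] F [ 1.1 -0.7  0.3] w 0.0008 rack [0.03   0.0691 0.0935] q [ 46.  18. -41. 103.  13.  63. -99.]
shift [ 0.007   0.0117 -0.0005] turn [0.0006 0.0002 0.0002]
```

View pics/s8.png

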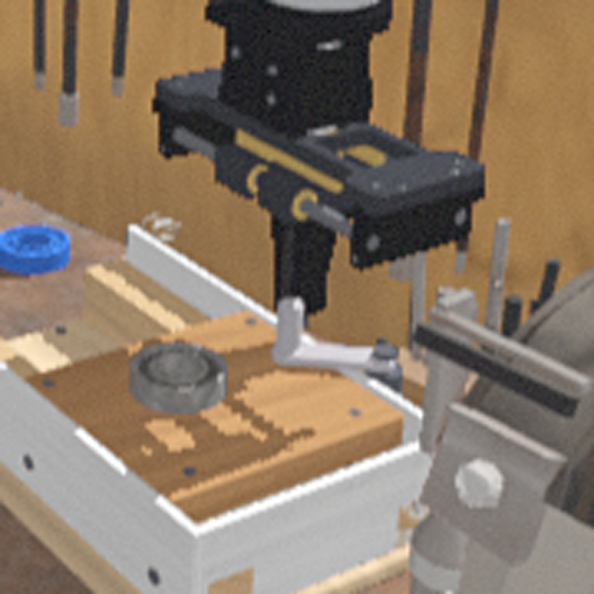

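Call:
send_rows([
  [[0.001, 0.0025, 0], [0, 0, 0], 0],
  [[0.0025, 0.005, 0], [0, 0, 0], 0],
  [[0.004, 0.0075, 0], [0, 0, 0], 0],
  [[0.0055, 0.01, 0], [0, 0, 0], 0],
  [[0.007, 0.012, 0], [0, 0, 0], 0],
])

```text
time_s: 12.83
tool_pos: [0.5349, -0.1366, 0.0934]
tool_rot: [180.0, 0.0, -100.1]
force: [0.7, -0.1, -0.6]
grip_width: 0.0002
```

```bash
python3 -c "
from h import *
rackrel(.0479,.0478,.094)"
```

```text
t 12.83 pos [ 0.5349 -0.1366  0.0934] rot [ 179.97    0.   -100.15] F [ 0.7 -0.1 -0.6] w 0.0002 rack [0.0371 0.0572 0.0934] q [ 47.  17. -41. 105.  12.  63. -98.]
shift [ 0.0108  0.0094 -0.0006] turn [0.0005 0.0001 0.0002]
```

Call:
send_rows([
  [[0.001, 0.003, 0], [0, 0, 0], 0],
  [[0.003, 0.006, 0], [0, 0, 0], 0],
  [[0.005, 0.008, 0], [0, 0, 0], 0],
  [[0.008, 0.01, 0], [0, 0, 0], 0],
  [[0.011, 0.011, 0], [0, 0, 0], 0],
])

```text
time_s: 13.25
tool_pos: [0.522, -0.1456, 0.0935]
tool_rot: [180.0, -0.0, -100.1]
force: [-0.9, 0.8, 0.3]
grip_width: 0.0006
```

```bash
python3 - <<'E'
from h import *
from cell import env
rackrel(.061,.0415,.094)
c=env.read_camera("scene")
a=c["pixels"][:,:,::-1][160:340,270:450]
cv2.imwrite("pics/s9.png",cv2.resize(a,None,fx=3.3,fy=3.3,interpolation=cv2.INTER_CUBIC))
E
```

```text
t 13.25 pos [ 0.522  -0.1456  0.0935] rot [ 179.95   -0.   -100.15] F [-0.9  0.8  0.3] w 0.0006 rack [0.0482 0.0461 0.0935] q [ 49.  15. -41. 106.  11.  63. -96.]
shift [ 0.0128  0.0046 -0.0005] turn [ 0.0008 -0.      0.0001]
```

View pics/s9.png

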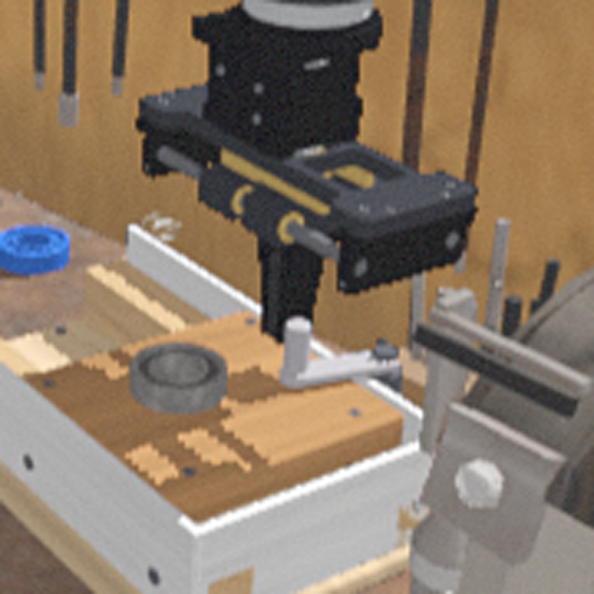

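Call:
send_rows([
  [[0.0025, 0.0015, 0], [0, 0, 0], 0],
  [[0.005, 0.003, 0], [0, 0, 0], 0],
  [[0.0075, 0.004, 0], [0, 0, 0], 0],
  [[0.01, 0.005, 0], [0, 0, 0], 0],
  [[0.0125, 0.005, 0], [0, 0, 0], 0],
])

```text
time_s: 13.72
tool_pos: [0.5152, -0.1572, 0.0935]
tool_rot: [180.0, -0.0, -100.2]
force: [-0.2, 2.1, 1.7]
grip_width: 0.0005
```

Call:
send_rows([
  [[0.001, 0, 0], [0, 0, 0], 0],
  [[0.002, 0, 0], [0, 0, 0], 0],
  [[0.003, 0, 0], [0, 0, 0], 0],
  [[0.004, 0, 0], [0, 0, 0], 0],
  [[0.004, 0, 0], [0, 0, 0], 0],
])

```text
time_s: 14.13
tool_pos: [0.5149, -0.1587, 0.0934]
tool_rot: [179.9, 0.1, -100.1]
force: [-0.2, 4.6, 1.4]
grip_width: 0.0003
```

```bash
python3 - <<'E'
from h import *
from cell import env
rackrel(.061,.0415,.094)
c=env.read_camera("scene")
a=c["pixels"][:,:,::-1][160:340,270:450]
cv2.imwrite("pics/s10.png",cv2.resize(a,None,fx=3.3,fy=3.3,interpolation=cv2.INTER_CUBIC))
E
```

```text
t 14.13 pos [ 0.5149 -0.1587  0.0934] rot [ 1.7995e+02  1.5000e-01 -1.0007e+02] F [-0.2  4.6  1.4] w 0.0003 rack [0.0624 0.0414 0.0934] q [ 50.  15. -40. 107.  11.  62. -94.]
shift [-0.0014 -0.0001 -0.0006] turn [0.001  0.0026 0.0014]
```

View pics/s10.png

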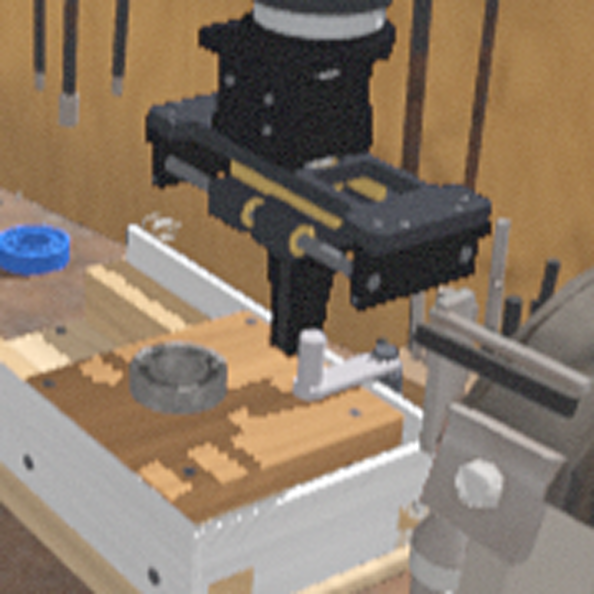

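Call:
send_rows([
  [[-0.004, 0, 0], [0, 0, 0], 0],
  [[-0.01, 0, 0], [0, 0, 0], 0],
  [[-0.012, 0, -0.02], [0, 0, 0], 0],
  [[-0.012, 0, -0.055], [0, 0, 0], 0],
  [[-0.012, 0, -0.09], [0, 0, 0], 0],
])

```text
time_s: 14.6
tool_pos: [0.516, -0.1489, 0.1836]
tool_rot: [179.9, -0.0, -100.1]
force: [0.8, -0.4, 0.1]
grip_width: 0.0006
```

Call:
send_rows([
  [[-0.035, 0, -0.02], [0, 0, 0], 0],
  [[-0.07, 0, -0.04], [0, 0, 0], 0],
  [[-0.105, 0, -0.06], [0, 0, 0], 0],
  [[-0.14, 0, -0.08], [0, 0, 0], 0],
  [[-0.17, 0, -0.1], [0, 0, 0], 0],
])

```text
time_s: 15.02
tool_pos: [0.5471, 0.0205, 0.285]
tool_rot: [-179.9, -0.1, -100.1]
force: [0.2, -0.4, 0.1]
grip_width: 0.0004
```

Call:
send_rows([
  [[-0.02, 0, 0], [0, 0, 0], 0],
  [[-0.04, 0, 0], [0, 0, 0], 0],
  [[-0.05, 0, 0], [0, 0, 0], 0],
  [[-0.05, 0, 0], [0, 0, 0], 0],
  [[-0.05, 0, 0], [0, 0, 0], 0],
])

```text
time_s: 15.43
tool_pos: [0.5556, 0.0668, 0.2831]
tool_rot: [180.0, -0.1, -100.1]
force: [0.2, -0.9, -0.1]
grip_width: 0.0006
```

```bash
python3 - <<'E'
from h import *
from cell import env
rackrel(.061,.0415,.094)
for n in("scene","top"):
    c=env.read_camera(n);pickle.dump(c,open(n+"11.pkl","wb"))
    a=c["pixels"][:,:,::-1]; a=a[170:340,230:450] if n=="top" else a[220:370,220:420]
    cv2.imwrite(f"pics/{n}11.png",cv2.resize(a,None,fx=3.6 if n=="top" else 4,fy=3.6 if n=="top" else 4,interpolation=cv2.INTER_CUBIC))
E
```

```text
t 15.43 pos [0.5556 0.0668 0.2831] rot [ 1.7998e+02 -6.0000e-02 -1.0013e+02] F [ 0.2 -0.9 -0.1] w 0.0006 rack [-0.1668  0.0418  0.2831] q [  35.   11.  -51.   89.    8.   84. -116.]
shift [0.2276 0.0003 0.1894] turn [ 0.0004 -0.0011  0.0004]
```

View pics/scene11.png

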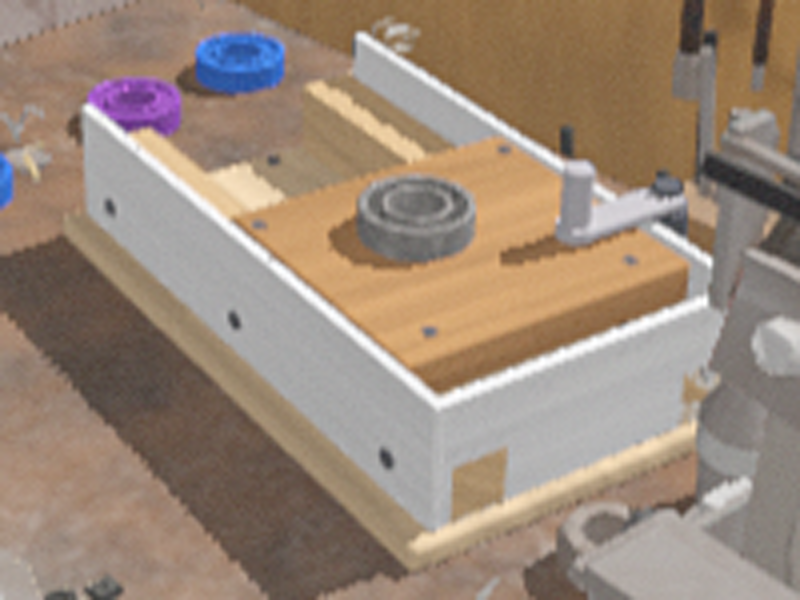

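View pics/top11.png

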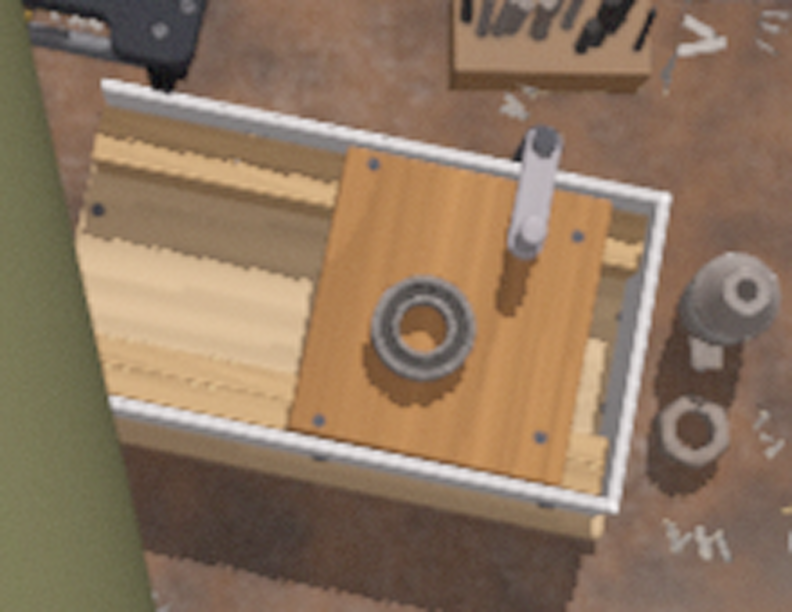

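```bash
python3 - <<'E'
from cell import env
print(env.sign_off())
E
```

```text
the job is handed in; nothing more can be done
None
```

I pushed the board home with closed fingertips at about 0.04 m/s or slower. I then swung the keeper closed by its peg, backed clear and handed the job in at about 15.5 s. No verdict was reported, so what follows is from my own checks.

- **Board:** The push force was about 6–7 N, with up to 8 N vertical from the fingertip dragging on the board's rear edge. It eased off when the feet dropped into the notches. I pushed on until the board stopped moving at about 7 N, so it sits at the +x end of its play, about 3 mm past nominal home. That is my estimate from the tool position; an image fit about 5 mm of push before the end gave x ≈ 46 mm. In the last pictures it looks flush with the side guides, and the one height fit I made, at its front edge, agrees.
- **Keeper:** It stalled against its stop at about 4.6 N. The last top view shows it square across the board, at about 90°.
- **Bearing:** It lies flat on the board, well clear of the keeper.
- **Chuck and nut:** Both are at the same pixels as at the start.
- **Arm:** It ended well clear of everything, with only about 1 N of sensor noise on the force reading.

No check failed. The sharp rise in push force at home was milder than the description suggested, because I stopped at about 7 N rather than 10 N.

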